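Kit out the candle-service caddy at the cellar bar

TASK

Get the candle-service caddy ready: first fit the empty oak insert onto the dark tray, flat, with both brass dowels through its two holes (either way round); then put the steel cup with the handle, the unlit wine-red tealight and the red matchbox upright into their own wells in it, flat on the well floors. Leave the look-alikes (copper cup, burning tealight, blue matchbox) standing where they are, and let go of everything at the end.

Things in the scene. Friction and masses are not known exactly. Their poses are not given: they have to be found in the camera images.
- tray: dark wooden tray fixed to the bar, 166 (x) x 250 (y) mm, floor 6 mm thick, rim 12 mm high, 154 x 238 mm clear inside. Origin: centre of underside, on the bar top, z up. Two brass dowels at (+-54, 0) mm: 12 mm thick up to z = 20, then a cone to 4 mm at the tip, z = 30. The insert rests on the floor, 6 mm above this origin
- insert: loose light-oak board, 140 (x) x 224 (y) x 11 mm, 0.35 kg, wells up. Origin: centre of underside. 18 mm through holes at (+-54, 0). Central upright grip bar: 44 along x, 14 thick along y, z 11 to 53. Wells 5 deep, dark, floors at z = 6: cup: round, 74 wide, at (0, -64); tealight: round, 52 wide, at (+32, +68); matchbox: rectangle 50 (x) x 68 (y), at (-34, +68). All mm, insert frame
- steel_cup: bright steel cup with a strap handle, upright; round body 58 mm across, 92 mm high, 0.12 kg. Origin: centre of the round underside, z up; the handle sticks out to its -y side, as far as y = -50 mm, so take the round body across its x. Belongs in the large round well, handle pointing any way.
- candle: unlit tealight: aluminium cup 38 mm across and 17 mm high, wine-red wax, thin wick up to 26 mm, 20 g. Origin: centre of its underside, z up. Belongs in the small round well.
- matchbox: shut matchbox, red top, 36 (its x) x 54 (its y) x 15 mm, 30 g, lying flat. Origin: centre of its underside, z up. Belongs in the rectangular well with its long side (y) along the insert's y, either way round.
- copper_cup: plain copper cup without handle, 60 mm across the rim, 85 mm high. Look-alike: stays where it is. Origin: centre of its underside.
- lit_tealight: burning tealight with a white flame and cream wax, cup 38 mm across and 16 high. Look-alike: stays where it is. Origin: centre of its underside.
- blue_matchbox: blue matchbox, 36 x 54 x 15 mm. Look-alike: stays where it is. Origin: centre of its underside.

How it is judged:
By the outcome, as a careful person would: the job done as asked, in the order asked, and still so for the second after the job is handed in, with the robot touching nothing.
It also fails if it takes over 134 s, if anything falls off the work surface, if the arm or the gripper's body presses on something with over 40 N, if the wrist force passes 120 N, or if a joint passes its speed limit or range.

ROBOT

A 7-joint arm with a two-finger parallel gripper is mounted at the origin on a cart in front of the work surface, level with it; the furniture and walls round the work are solid. World frame = base frame: x ahead of the robot, y to its left, z up, the work surface at z = 0. Lengths are in m, angles in rad, forces in N, time in s.
With the tool pointing down it reaches from about 0.35 to 0.9 m from the base axis. Payload 8.1 kg.
Tool frame: the origin (TCP) lies midway between the tips of the shut fingers; the grasp point (between the pads) lies behind it (arm.tcp_to_grasp is the z of the grasp point in the tool frame, in m); z points along the fingers, y is the line along which they close (so a half turn about z gives the same grasp; the last joint's range is limited). The gripper opens to 92 mm and grips with 3 to 60 N. Pads are 19 mm wide; open, the fingers measure 130 mm over their backs; the gripper's body (75 mm by 190 mm) begins 47 mm behind the grasp point.
Start: joints at [1.195, 0.434, 0.025, 1.573, -0.012, 1.134, -0.075], TCP at [0.168, -0.602, 0.199] pointing down, gripper open.
Joint ranges: [-2.62, 2.62], [-0.44, 2.09], [-1.27, 1.32], [0.08, 2.57], [-1.32, 4.46], [0.12, 2], [-2.74, 2.74]. Speed limits (rad/s): [2.22, 2.22, 3.01, 3.01, 3.14, 3.14, 3.14].

INTERFACE

Orientations are given as a rotation vector (axis times angle).
In Python, from cell import readout, vision, arm gives the robot as it stands.
- The arm moves only by the tool carry_out, never from a script. Its argument "increments" is one flat list of numbers, 6 for each row, row after row: the shift along the world's x, y, z in mm, then the turn, a rotation vector about the world's x, y, z in rad. In form: [tx, ty, tz, wx, wy, wz, tx, ty, tz, wx, wy, wz, ...]. A call has 1 to 20 rows; each row shifts and turns the commanded pose from where the row before left it; what a row does not reach is not made up. A row lasts 1/8 s, in which the tool goes at most 62.5 mm and 10.7 degrees, less where a joint would pass 70% of its speed; a pose out of reach is approached as far as the arm can. A call with a gripper value outside its range is refused whole. "grip" is the closure, from 0 (fully open) to 1 (shut), set as the call begins (left out, the last holds). The fingers move at their own pace and stop on an object; "newtons" is the grip in N (left out, the last holds). Time passes only in rows, so rows that do not move let the fingers close. It gives the time, the measured TCP pose, the force, the opening and the grip force at its end, in the units of the state.
- readout.observe(): the state, without advancing time (a new reading comes with each control period).
- vision.get_image(name): name is "scene" or "top" or "wrist"; returns the picture (400x640x3 uint8, red, green, blue); there is no depth.
- vision.calibration(name): a dict with "fov_y" (degrees; the focal length in pixels is half the picture's height over the tangent of half this angle, whatever the lens; pixels are square), "cx", "cy" (the principal point, pixels), "pose" (4x4, takes a point from camera to world coordinates). Camera axes: x right, y up, looking along -z (the intrinsics and any distortion apply to the point x, -y, -z); pixel columns grow to the right and rows downward; lengths in m; the calibration is good to about 2 mm. A picture is of the moment at which its call begins: read the wrist's pose just before it. calibration takes no time and is no camera call; for the wrist camera it gives the pose at the moment of the call.
- arm.sign_off(): hands the job in; it is judged then, once.
The state is a dict: "clock": time; "joints": joint angles; "dq": joint speeds; "joint_efforts": joint torques, N m; "position": TCP position; "ee_rot": TCP orientation; "force": force on the tool from outside, world axes, zero at the start; "ft_torque": the same for the moment, N m; "width": opening from 0.0 (shut) to 1.0 (fully open); "gripper_force": force on a finger pad.
Only numpy, scipy, OpenCV 4.12 (cv2) and the standard library are available. Lean on these libraries where they do the work, as an engineer would, in place of code of your own. Each camera call takes 0.05 s, during which the arm holds its last target. There are 200 camera calls.

## Working session

There is one attempt and no reset: what is moved stays moved. The work goes in short steps, Python scripts to look and compute and a tool call to move; the robot and the scene stay as the last step left them, time stands still between calls to the robot, and variables do not carry over. Pictures are saved under pics/ and viewed, at most 14 in all, crops included, and the job is handed in when it is done.

Besides the shell and the picture viewer there is one more tool, called after "Emit:" by a JSON object that holds its "method" and its "body". carry_out: Moves the arm, as the interface text tells. Its arguments: {"type":"object","properties":{"increments":{"type":"array","items":{"type":"number"}},"grip":{"type":"number"},"newtons":{"type":"number"}},"required":["increments"]}

```bash
mkdir -p pics; ls; python3 - <<'E'
from cell import readout, vision, arm
import cv2,numpy as np
print(readout.observe()); print(arm.tcp_to_grasp)
for n in("scene","top","wrist"):
    c=vision.calibration(n); print(n,c)
    cv2.imwrite(f"pics/{n}0.png",vision.get_image(n)[:,:,::-1])
E
```

```text
pics
{'clock': 0.0, 'joints': array([ 1.19539384,  0.43523167,  0.02497841,  1.57411445, -0.01161236,
        1.13400282, -0.0750763 ]), 'dq': array([-0.00087858,  0.00066651, -0.00024872,  0.00028406, -0.00112657,
        0.0015722 , -0.00015739]), 'joint_efforts': array([-1.39657164e-03, -6.67846155e+01,  9.84576792e-01, -3.14461541e+01,
       -6.04322157e-02,  4.32020926e-02,  1.61422031e-04]), 'position': array([ 0.16818188, -0.60135492,  0.19773297]), 'ee_rot': array([-3.11086771e+00, -4.26888065e-01,  5.55976388e-04]), 'force': array([0.02142989, 0.01354604, 0.18733718]), 'ft_torque': array([-0.01986585,  0.00723759, -0.01955877]), 'gripper_force': 0.0, 'width': 0.9984163234064862}
-0.0188
scene {'fov_y': 48.39679135306623, 'cx': 311.43778810949595, 'cy': 197.74814068518316, 'pose': array([[-0.76045625,  0.25246416, -0.59830439, -0.17631113],
       [-0.64922994, -0.31597316,  0.69185363,  0.79584078],
       [-0.01437988,  0.91456154,  0.40419106,  0.50842457],
       [ 0.        ,  0.        ,  0.        ,  1.        ]])}
top {'fov_y': 46.72252497344463, 'cx': 322.0381522245087, 'cy': 194.00204489835733, 'pose': array([[-1.04850879e-02,  9.98289374e-01, -5.75185946e-02,
         4.26844400e-01],
       [-9.99944637e-01, -1.04167256e-02,  1.48823148e-03,
        -4.61948330e-03],
       [ 8.86530257e-04,  5.75310144e-02,  9.98343326e-01,
         1.55715678e+00],
       [ 0.00000000e+00,  0.00000000e+00,  0.00000000e+00,
         1.00000000e+00]])}
wrist {'fov_y': 64.85492337212612, 'cx': 322.3307788081233, 'cy': 193.0636657497666, 'pose': array([[ 2.69716378e-01,  9.16447910e-01,  2.95594831e-01,
         2.48626282e-01],
       [-9.62939787e-01,  2.56759976e-01,  8.25910517e-02,
        -5.79470904e-01],
       [-2.06525085e-04, -3.06916182e-01,  9.51736526e-01,
         3.84550310e-01],
       [ 0.00000000e+00,  0.00000000e+00,  0.00000000e+00,
         1.00000000e+00]])}
```

View pics/top0.png

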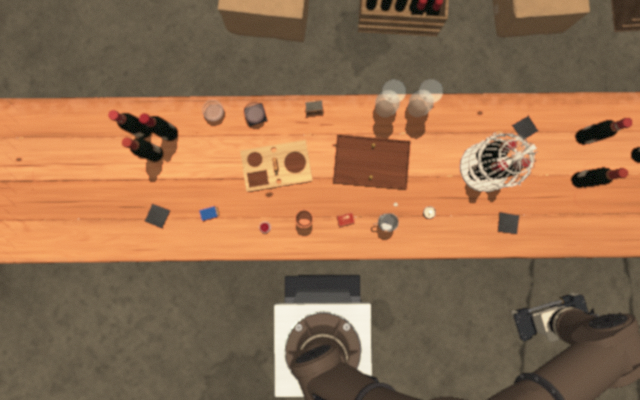

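View pics/scene0.png

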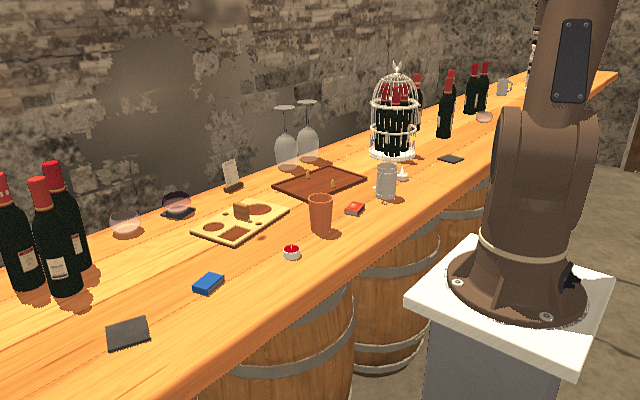

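The top view shows the tray at about (372,162), the insert (277,165), steel cup (387,224) with its handle to the left, red candle (265,227), red matchbox (345,220), copper cup (304,220), lit tealight (429,212) and blue box (209,214). The scene view confirms this. I'll get coarse positions by ray casting.

```bash
cat > h.py <<'E'
from cell import readout, vision, arm
import cv2,numpy as np
from scipy.spatial.transform import Rotation as R
def ray(c,uv,z):
    uv=np.atleast_2d(np.asarray(uv,float)); f=200/np.tan(np.radians(c["fov_y"]/2))
    d=np.c_[(uv[:,0]-c["cx"])/f,-(uv[:,1]-c["cy"])/f,-np.ones(len(uv))]@c["pose"][:3,:3].T
    o=c["pose"][:3,3]; return o+d*((z-o[2])/d[:,2])[:,None]
def proj(c,P):
    f=200/np.tan(np.radians(c["fov_y"]/2)); q=(np.atleast_2d(P)-c["pose"][:3,3])@c["pose"][:3,:3]
    return np.c_[c["cx"]-f*q[:,0]/q[:,2],c["cy"]+f*q[:,1]/q[:,2]]
def shot(n,name=None):
    c=vision.calibration(n); im=vision.get_image(n)[:,:,::-1].copy()
    if name: cv2.imwrite(f"pics/{name}.png",im)
    return c,im
def state():
    s=readout.observe(); r=R.from_rotvec(s["ee_rot"]).as_matrix()
    print("t",round(s["clock"],2),"p",np.round(s["position"]*1e3,1),"z",np.round(r[:,2],3),"yaw_y deg",round(np.degrees(np.arctan2(r[1,1],r[0,1])),2),"F",np.round(s["force"],1),"w",round(s["width"]*92,1),"g",round(s["gripper_force"],1),"q",np.round(s["joints"],2))
    return s
E
python3 - <<'E'
from h import *
c=vision.calibration("top")
for n,uv,z in [("tray",(372,162),.012),("insert",(277,165),.011),("cup",(387,222),.09),("handle",(375,229),.05),("candle",(265,227),.017),("mbox",(345,220),.015),("copper",(304,219),.085),("lit",(429,212),.017),("blue",(209,214),.015),("cage",(498,160),.2),("glass",(390,95),.2),("glass2",(430,95),.2)]: print(n,np.round(ray(c,uv,z)[0]*1e3))
state()
E
```

```text
tray [ 622. -176.   12.]
insert [615. 143.  11.]
cup [ 421. -211.   90.]
handle [ 398. -178.   50.]
candle [408. 183.  17.]
mbox [428. -82.  15.]
copper [433.  51.  85.]
lit [ 452. -362.   17.]
blue [453. 370.  15.]
cage [ 600. -527.  200.]
glass [ 798. -212.  200.]
glass2 [ 797. -331.  200.]
t 0.15 p [ 168.3 -601.5  198. ] z [-0.     0.001 -1.   ] yaw_y deg -74.37 F [ 0.4  0.5 -0.5] w 92.2 g 0.0 q [ 1.2   0.44  0.02  1.57 -0.01  1.13 -0.08]
```

Emit:
{"method": "carry_out", "body": {"increments": [22,43,14,0,0,-0.0195,22,43,14,0,0,-0.0195,22,43,14,0,0,-0.0195,22,43,14,0,0,-0.0195,22,43,14,0,0,-0.0195,22,43,14,0,0,-0.0195,22,43,14,0,0,-0.0195,22,43,14,0,0,-0.0195,22,43,14,0,0,-0.0195,22,43,14,0,0,-0.0195,22,43,14,0,0,-0.0195,22,43,14,0,0,-0.0195,22,43,14,0,0,-0.0195,22,43,14,0,0,-0.0195,0,0,0,0,0,0,0,0,0,0,0,0]}}

```text
clock: 2.15
position: [0.476, -0.0005, 0.3941]
ee_rot: [3.141, -0.0, -0.002]
force: [0.8, -1.0, -0.3]
width: 0.999
gripper_force: 0.0
```

```bash
python3 -c "
from h import *
state(); shot('wrist','w1')"
```

```text
t 2.15 p [476.   -0.5 394.1] z [-0.001 -0.    -1.   ] yaw_y deg -90.01 F [ 0.8 -1.  -0.3] w 91.9 g 0.0 q [ 0.32  0.12 -0.49  1.54  0.06  1.5  -1.74]
```

View pics/w1.png

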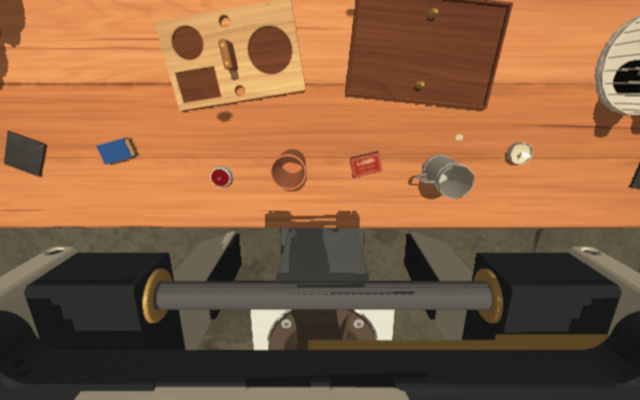

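The wrist view shows the insert with its holes at (225,21) and (240,91) and its bar at (228,55). The tray dowels are at (432,14) and (419,86). The candle is at (221,177), the red box (366,165), the steel cup (455,178) with its handle at (418,180), and the copper cup (289,172).

```bash
python3 - <<'E'
from h import *
c,im=shot("wrist")
def P(uv,z): return np.round(ray(c,uv,z)*1e3,1)[:,:2].tolist()
hsv=cv2.cvtColor(im,cv2.COLOR_BGR2HSV)
print(hsv[75,285],hsv[40,330],hsv[50,380],hsv[165,366],hsv[177,221])
print("holes",P([(225,21),(240,91)],.011)); print("dowel tips",P([(432,13),(419,85)],.028))
def blobs(m,roi):
    x0,y0,x1,y1=roi; k=np.zeros_like(m);k[y0:y1,x0:x1]=m[y0:y1,x0:x1]
    cs=cv2.findContours(k,cv2.RETR_EXTERNAL,cv2.CHAIN_APPROX_NONE)[0]; return max(cs,key=cv2.contourArea)
red=((hsv[...,0]<6)|(hsv[...,0]>170))&(hsv[...,1]>150); red=(red*255).astype(np.uint8)
for n,roi,z in [("mbox",(340,145,395,185),.015),("candle",(205,160,240,195),.017)]:
    k=blobs(red,roi); w=ray(c,k[:,0],z)[:,:2]*1e3; r=cv2.minAreaRect(w.astype(np.float32)); print(n,np.round(r[0],1),np.round(r[1],1),round(r[2],1))
E
```

```text
[ 17 131 230] [ 13 157 228] [ 10 162 115] [  4 185 172] [179 215 127]
holes [[667.8, 154.7], [560.2, 139.2]]
dowel tips [[675.5, -173.4], [569.4, -163.0]]
mbox [430.9 -81.9] [27.1 46.4] 13.5
candle [407.9 188.1] [27.7 29.4] 84.6
```

Emit:
{"method": "carry_out", "body": {"increments": [23,24.5,-32,0,0,0.024,23,24.5,-32,0,0,0.024,23,24.5,-32,0,0,0.024,23,24.5,-32,0,0,0.024,23,24.5,-32,0,0,0.024,23,24.5,-32,0,0,0.024,0,0,0,0,0,0,0,0,0,0,0,0]}}

```text
clock: 3.25
position: [0.6144, 0.1456, 0.2028]
ee_rot: [3.133, 0.223, -0.0]
force: [0.1, -0.6, 0.6]
width: 1.0
gripper_force: 0.0
```

```bash
python3 -c "
from h import *
state(); shot('wrist','w2')"
```

```text
t 3.25 p [614.4 145.6 202.8] z [-0.    -0.001 -1.   ] yaw_y deg -81.86 F [ 0.1 -0.6  0.6] w 92.0 g 0.0 q [ 0.03  0.5  -0.53  1.52  0.27  1.2  -1.97]
```

View pics/w2.png

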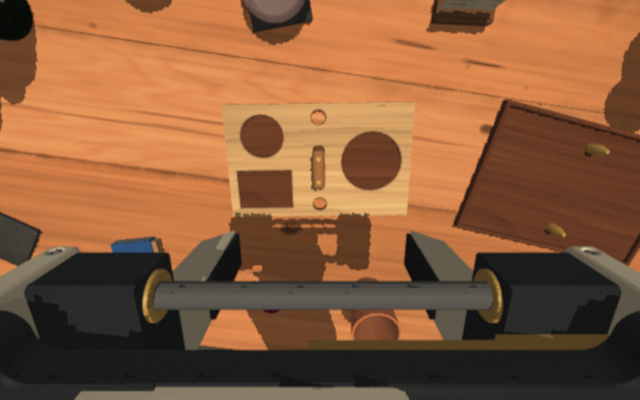

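The insert is centred below the gripper: its holes are at (319,117) and (320,203) and its bar at (318,168). The dowels are visible at (597,150) and (555,230).

```bash
python3 - <<'E'
from h import *
c,im=shot("wrist")
h1,h2=ray(c,[(319,117),(320.3,203)],.011)[:,:2]*1e3
print(h1,h2,(h1+h2)/2,np.degrees(np.arctan2(*(h1-h2)[::-1])),np.linalg.norm(h1-h2))
hsv=cv2.cvtColor(im,cv2.COLOR_BGR2HSV); m=((hsv[...,1]<135)&(hsv[...,2]>150)&(hsv[...,0]>13)).astype(np.uint8)*255
m[:95]=0;m[222:]=0;m[:,:210]=0;m[:,425:]=0
k=max(cv2.findContours(m,cv2.RETR_EXTERNAL,cv2.CHAIN_APPROX_NONE)[0],key=cv2.contourArea)
r=cv2.minAreaRect((ray(c,k[:,0],.011)[:,:2]*1e3).astype(np.float32)); print(r)
print("tips",ray(c,[(590,146),(547,227)],.03)*1e3)
cv2.imwrite("pics/c2.png",cv2.resize(im[90:260,200:640],None,fx=1.8,fy=1.8,interpolation=2))
E
```

```text
[668.83827568 156.39415523] [562.94591197 139.90925197] [615.89209383 148.1517036 ] 8.848554280781233 107.167834388346
((614.9148559570312, 149.39761352539062), (138.09544372558594, 222.33657836914062), 8.86242389678955)
tips [[ 682.15470662 -156.29343595   30.        ]
 [ 578.07356487 -143.55148684   30.        ]]
```

View pics/c2.png

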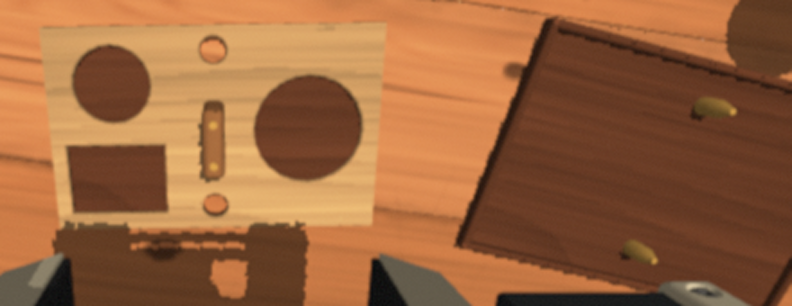

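Emit:
{"method": "carry_out", "body": {"increments": [1,3,-31,0,0,0.012,0,0,-31,0,0,0,0,0,-31,0,0,0,0,0,-31,0,0,0,0,0,-31,0,0,0,0,0,-28,0,0,0,0,0,0,0,0,0]}}

```text
clock: 4.22
position: [0.6145, 0.1485, 0.0189]
ee_rot: [3.131, 0.242, -0.003]
force: [0.2, 0.3, 0.6]
width: 1.002
gripper_force: 0.0
```

Emit:
{"method": "carry_out", "body": {"increments": [0,0,0,0,0,0,0,0,0,0,0,0,0,0,0,0,0,0,0,0,0,0,0,0,0,0,0,0,0,0,0,0,0,0,0,0], "grip": 1, "newtons": 40}}

```text
clock: 4.97
position: [0.6153, 0.1501, 0.0195]
ee_rot: [3.132, 0.244, -0.0]
force: [-0.2, 0.6, 0.4]
width: 0.397
gripper_force: 0.0
```

Emit:
{"method": "carry_out", "body": {"increments": [0,0,0,0,0,0,0,0,0,0,0,0,0,0,0,0,0,0,0,0,0,0,0,0,0,0,0,0,0,0]}}

```text
clock: 5.6
position: [0.6154, 0.1501, 0.0195]
ee_rot: [3.132, 0.244, -0.0]
force: [-0.0, 0.0, -0.4]
width: 0.142
gripper_force: 40.0
```

Emit:
{"method": "carry_out", "body": {"increments": [0,0,20,0,0,0,0,0,30,0,0,0,0,-20,30,0,0,0,0,-25,20,0,0,-0.04,0,-25,0,0,0,-0.04,0,0,0,0,0,-0.04,0,0,0,0,0,-0.04,0,0,0,0,0,0]}}

```text
clock: 6.6
position: [0.6149, 0.0811, 0.119]
ee_rot: [-3.141, 0.005, 0.002]
force: [0.0, 0.6, -3.5]
width: 0.144
gripper_force: 40.0
```

```bash
python3 - <<'E'
from h import *
state(); c,im=shot('wrist','w3'); print(proj(c,[[.6755,-.1734,.03],[.5694,-.163,.03]]))
t=vision.calibration("top"); print("glass",ray(t,[(385,108),(418,108)],0),ray(t,[(393,93),(430,94)],.2))
E
```

```text
t 6.6 p [614.9  81.1 119. ] z [-0.001  0.    -1.   ] yaw_y deg -90.19 F [ 0.   0.6 -3.5] w 13.3 g 40.0 q [ 0.1   0.55 -0.48  1.65  0.29  1.01 -2.04]
[[618.94868915 118.5956154 ]
 [576.39103418 231.95398962]]
glass [[ 0.80766269 -0.22441548  0.        ]
 [ 0.80650869 -0.3368088   0.        ]] [[ 0.8036628  -0.22080296  0.2       ]
 [ 0.79952039 -0.33077415  0.2       ]]
```

View pics/w3.png

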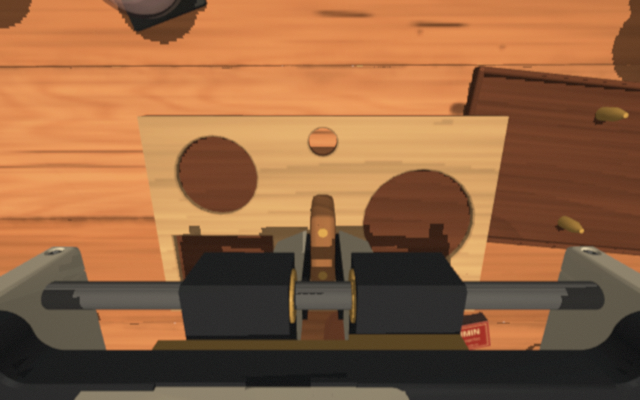

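The insert hangs level, with its far hole at (322,141). The dowels at right have tips at about (628,114) and (583,231).

```bash
python3 - <<'E'
from h import *
for fn in ("w1","w3"):
    im=cv2.imread(f"pics/{fn}.png"); hsv=cv2.cvtColor(im,cv2.COLOR_BGR2HSV)
    m=((hsv[...,0]>17)&(hsv[...,0]<32)&(hsv[...,1]>110)&(hsv[...,2]>60)).astype(np.uint8)*255
    m[:,:(400 if fn=="w1" else 545)]=0
    for k in cv2.findContours(m,cv2.RETR_EXTERNAL,cv2.CHAIN_APPROX_NONE)[0]:
        if cv2.contourArea(k)>8: 
            k=k[:,0]; print(fn,len(k),k.min(0),k.max(0),"left",k[k[:,0]==k[:,0].min()].mean(0),"right",k[k[:,0]==k[:,0].max()].mean(0))
c,im=shot("wrist")
print("tips",ray(c,[(628,114),(584,232)],.029)*1e3)
hsv=cv2.cvtColor(im,cv2.COLOR_BGR2HSV)
m=((hsv[...,1]<135)&(hsv[...,2]>150)&(hsv[...,0]>13)).astype(np.uint8)*255
m[:105]=0; m[125:]=0
# far edge of the insert: first wood row per column
cols=np.arange(160,490); rows=np.array([np.argmax(m[:,x]>0) for x in cols]); ok=rows>0
w=ray(c,np.c_[cols[ok],rows[ok]],.112)*1e3; p=np.polyfit(w[:,1],w[:,0],1); print("edge slope deg",np.degrees(np.arctan(p[0])),"x at y=81",np.polyval(p,81))
print("far hole", ray(c,[(322.5,141)],.112)*1e3)
E
```

```text
w1 428 [400 334] [608 349] left [400. 345.] right [608. 336.]
w1 151 [474 269] [502 322] left [474. 279.] right [502.  303.5]
w1 18 [416  82] [423  88] left [416.  85.] right [423.  84.]
w1 21 [429   9] [437  18] left [429.  15.] right [437.  12.]
w3 55 [559 217] [582 232] left [559. 222.] right [582. 230.]
w3 67 [596 108] [627 119] left [596.  115.5] right [627.  114.5]
tips [[ 679.56726832 -181.03647774   29.        ]
 [ 569.14711757 -171.36753023   29.        ]]
edge slope deg 0.13752782190212473 x at y=81 683.8647250454545
far hole [[669.56102803  80.33462431 112.        ]]
```

Emit:
{"method": "carry_out", "body": {"increments": [1.5,-43,0,0,0,-0.014,1.5,-43,0,0,0,-0.014,1.5,-43,0,0,0,-0.014,1.5,-43,0,0,0,-0.014,1.5,-43,0,0,0,-0.014,1.5,-42,0,0,0,-0.014,0,0,-28,0,0,0,0,0,-29,0,0,0,0,0,0,0,0,0,0,0,0,0,0,0]}}

```text
clock: 7.95
position: [0.6252, -0.1764, 0.0635]
ee_rot: [-3.139, 0.137, -0.002]
force: [-1.0, 0.1, -3.6]
width: 0.144
gripper_force: 40.0
```

```bash
python3 - <<'E'
from h import *
state(); c,im=shot('wrist','w4'); s,i2=shot('scene')
a=cv2.resize(im[60:260,120:520],None,fx=1.5,fy=1.5); b=cv2.resize(i2[140:240,250:450],None,fx=3,fy=3,interpolation=2)
cv2.imwrite("pics/c4.png",np.vstack([a,b]))
E
```

```text
t 7.95 p [ 625.2 -176.4   63.5] z [ 0.001  0.    -1.   ] yaw_y deg -95.01 F [-1.   0.1 -3.6] w 13.3 g 40.0 q [ 0.46  0.64 -0.41  1.63  0.3   0.94 -1.72]
```

View pics/c4.png

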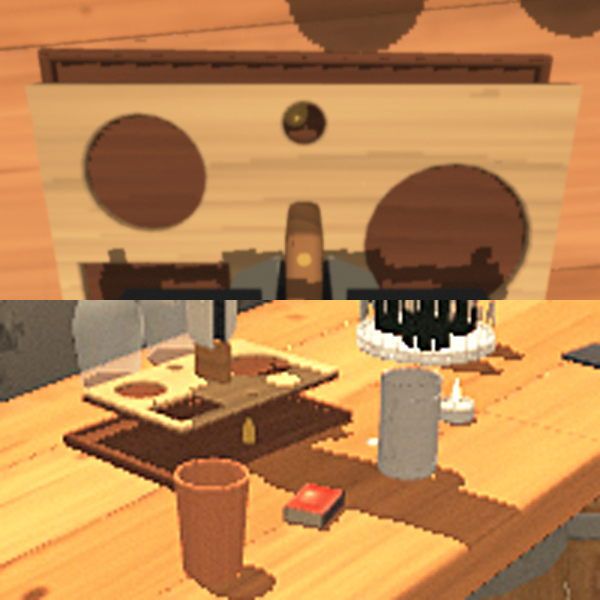

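The far dowel shows through the far hole at about full-frame (316,137), with the hole centre at (322,141). The tray rim's slope relative to the insert edge means about -0.8° more yaw is needed.

```bash
python3 - <<'E'
from h import *
c=vision.calibration("wrist"); s=state()
im=cv2.imread("pics/w4.png"); hsv=cv2.cvtColor(im,cv2.COLOR_BGR2HSV)[120:160,300:345]
m=((hsv[...,0]>17)&(hsv[...,0]<33)&(hsv[...,1]>120)&(hsv[...,2]>60)&(hsv[...,2]<190)).astype(np.uint8)*255
n,l,st,ce=cv2.connectedComponentsWithStats(m); print(st[1:],ce[1:]+[300,120])
print("hole",ray(c,[(322,141.3)],.055)*1e3,"dowel tip",ray(c,[(316.5,137)],.03)*1e3, "base-ish",ray(c,[(316.5,137)],.02)*1e3)
print(R.from_euler('z',-5).as_matrix()[:2,:2]@[54,0]+s["position"][:2]*1e3)
E
python3 - <<'E'
import cv2
im=cv2.imread("pics/w4.png")[120:165,295:350]
cv2.imwrite("pics/c5.png",cv2.resize(im,None,fx=8,fy=8,interpolation=2))
E
```

```text
t 8.05 p [ 625.5 -176.7   64.1] z [ 0.002 -0.    -1.   ] yaw_y deg -95.03 F [ 0.2 -0.  -3.4] w 13.3 g 40.0 q [ 0.46  0.64 -0.41  1.63  0.3   0.94 -1.72]
[[ 10   9  15  15 152]] [[317.23026316 136.125     ]]
hole [[ 679.47970378 -181.78261302   55.        ]] dowel tip [[ 679.12871679 -177.91113174   30.        ]] base-ish [[ 677.8126303  -177.62477821   20.        ]]
[ 640.84483809 -124.93949749]
```

View pics/c5.png

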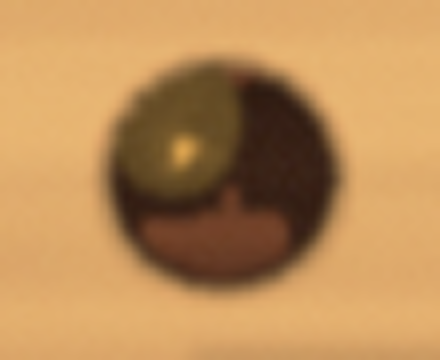

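Emit:
{"method": "carry_out", "body": {"increments": [-0.5,4.5,-8,0,0,-0.014,0,0,-8,0,0,0,0,0,0,0,0,0,0,0,0,0,0,0]}}

```text
clock: 8.55
position: [0.6239, -0.1725, 0.0465]
ee_rot: [3.137, -0.161, -0.0]
force: [0.1, 0.5, -2.8]
width: 0.143
gripper_force: 40.0
```

```bash
python3 - <<'E'
from h import *
state(); c,im=shot('wrist','w6'); s,i2=shot('scene')
print(proj(s,[[.571,-.1676,.03],[.571,-.1676,.02]]), proj(c,[[.6785,-.1785,.03]]))
a=cv2.resize(im[60:180,220:420],None,fx=4,fy=4,interpolation=2)[:400]; b=cv2.resize(i2[160:200,260:390],(800,246),interpolation=2)[:200]
cv2.imwrite("pics/c6.png",np.vstack([a,b]))
E
```

```text
t 8.55 p [ 623.9 -172.5   46.5] z [-0. -0. -1.] yaw_y deg -95.86 F [ 0.1  0.5 -2.8] w 13.2 g 40.0 q [ 0.45  0.66 -0.4   1.65  0.31  0.9  -1.74]
[[333.25603381 178.83602839]
 [333.23758418 181.99882359]] [[322.09465736 138.34329891]]
```

View pics/c6.png

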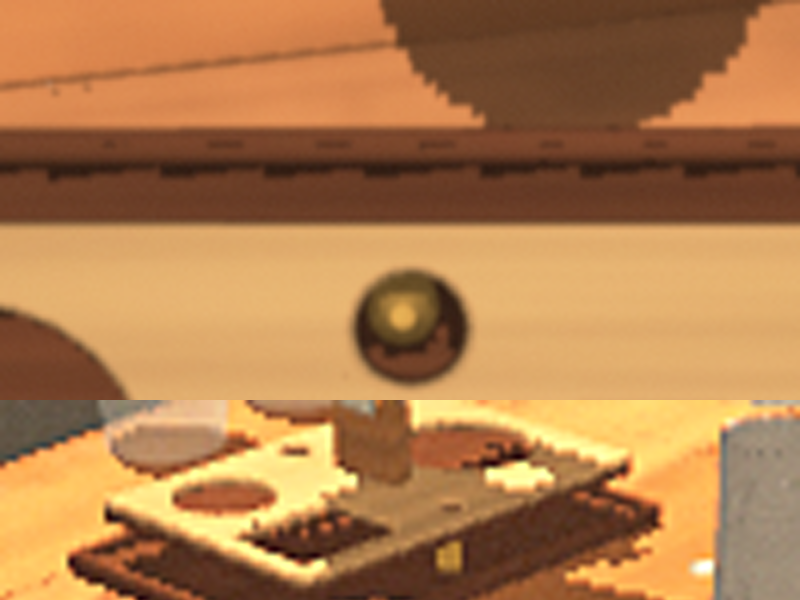

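Emit:
{"method": "carry_out", "body": {"increments": [0.3,1.2,-5,0,0,0,0,0,-5,0,0,0,0,0,-5,0,0,0,0,0,-5,0,0,0,0,0,0,0,0,0]}}

```text
clock: 9.28
position: [0.624, -0.1712, 0.0261]
ee_rot: [-3.137, 0.16, 0.001]
force: [0.2, 0.0, -3.5]
width: 0.146
gripper_force: 40.0
```

Emit:
{"method": "carry_out", "body": {"increments": [0,0,-1.5,0,0,0,0,0,0,0,0,0]}}

```text
clock: 9.52
position: [0.6243, -0.1712, 0.0255]
ee_rot: [3.137, -0.161, 0.001]
force: [-2.3, 0.4, 1.0]
width: 0.145
gripper_force: 40.0
```

Emit:
{"method": "carry_out", "body": {"increments": [0,0,0,0,0,0,0,0,0,0,0,0,0,0,0,0,0,0,0,0,0,0,0,0,0,0,0,0,0,0], "grip": 0}}

```text
clock: 10.15
position: [0.6242, -0.1712, 0.025]
ee_rot: [3.137, -0.161, -0.0]
force: [1.1, 1.0, -0.7]
width: 0.641
gripper_force: 0.0
```

Emit:
{"method": "carry_out", "body": {"increments": [0,0,50,0,0,0,0,0,50,0,0,0,-20,-4,14,0,0,-0.147,-20,-4,14,0,0,-0.147,-20,-4,14,0,0,-0.147,-20,-4,14,0,0,-0.147,-20,-4,14,0,0,-0.147,-20,-4,14,0,0,-0.147,-20,-4,14,0,0,-0.147,-20,-4,14,0,0,-0.147,-20,-4,14,0,0,-0.147,-20,-4,14,0,0,-0.147,0,0,0,0,0,0,0,0,0,0,0,0]}}

```text
clock: 11.9
position: [0.4349, -0.2088, 0.2561]
ee_rot: [2.304, -2.124, -0.002]
force: [-0.6, 0.6, -0.4]
width: 0.998
gripper_force: 0.0
```

```bash
python3 -c "
from h import *
state(); shot('wrist','w7')"
```

```text
t 11.9 p [ 434.9 -208.8  256.1] z [-0.007 -0.005 -1.   ] yaw_y deg -175.35 F [-0.6  0.6 -0.4] w 91.8 g 0.0 q [ 0.28  0.16  0.05  1.82 -0.    1.17 -2.72]
```

View pics/w7.png

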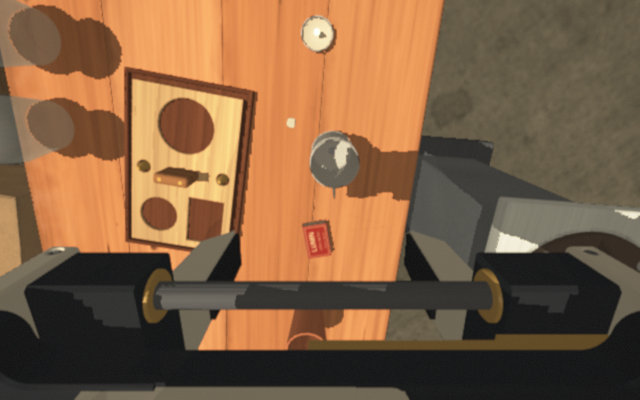

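The insert is seated in the tray with both dowels through. The steel cup is at (335,160) with its handle pointing down the image (+y) at (333,192), the matchbox is at (317,240), and the lit tealight is at (318,33). Joint 7 is near its limit, so I'll only turn positive from here.

```bash
python3 - <<'E'
from h import *
c,im=shot("wrist"); hsv=cv2.cvtColor(im,cv2.COLOR_BGR2HSV)
m=(hsv[...,1]<70).astype(np.uint8)*255; k=np.zeros_like(m); k[120:205,300:372]=m[120:205,300:372]
n,l,st,ce=cv2.connectedComponentsWithStats(k); i=1+st[1:,4].argmax(); print(st[i],ce[i])
for r in range(126,204,4):
    x=np.where(l[r]==i)[0]; print(r,(x.min(),x.max(),len(x)) if len(x) else 0,end=" ")
print()
red=(((hsv[...,0]<6)|(hsv[...,0]>170))&(hsv[...,1]>150)).astype(np.uint8)*255; q=np.zeros_like(red); q[215:265,295:345]=red[215:265,295:345]
kk=max(cv2.findContours(q,0,1)[0],key=cv2.contourArea); r=cv2.minAreaRect((ray(c,kk[:,0],.015)[:,:2]*1e3).astype(np.float32)); print("box",r)
for uv in [(335,160),(336,163),(334,158)]: print(uv,ray(c,uv,.092)*1e3)
print("expected circle px for centre 421,-211", proj(c,[[.421+.029*np.cos(a),-.211+.029*np.sin(a),.092] for a in np.linspace(0,4.71,4)]))
# tray dowels / wells
print("dowels",ray(c,[(143,166),(222,179)],.026)*1e3)
E
```

```text
[ 310  132   49   57 2124] [333.326742   159.74952919]
126 0 130 0 134 (np.int64(322), np.int64(342), 21) 138 (np.int64(317), np.int64(346), 30) 142 (np.int64(314), np.int64(349), 36) 146 (np.int64(312), np.int64(352), 41) 150 (np.int64(312), np.int64(354), 43) 154 (np.int64(311), np.int64(356), 46) 158 (np.int64(310), np.int64(357), 48) 162 (np.int64(310), np.int64(358), 49) 166 (np.int64(311), np.int64(358), 48) 170 (np.int64(311), np.int64(357), 47) 174 (np.int64(312), np.int64(355), 44) 178 (np.int64(315), np.int64(353), 39) 182 (np.int64(319), np.int64(348), 30) 186 (np.int64(329), np.int64(339), 11) 190 0 194 0 198 0 202 0 
box ((431.2421569824219, -80.61644744873047), (27.108654022216797, 45.166038513183594), 13.897906303405762)
(335, 160) [[ 420.04462028 -221.55959075   92.        ]]
(336, 163) [[ 418.59146811 -218.20627308   92.        ]]
(334, 158) [[ 421.38425203 -223.75434245   92.        ]]
expected circle px for centre 421,-211 [[307.96745924 167.05008148]
 [331.03102806 193.14674167]
 [358.52093945 171.0077131 ]
 [335.74297998 143.68967678]]
dowels [[ 672.92784909 -179.71850631   26.        ]
 [ 567.36129465 -169.89607236   26.        ]]
```

Emit:
{"method": "carry_out", "body": {"increments": [-7,-4,-10,0,0,0.12,-7,-4,-10,0,0,0.12,0,0,0,0,0,0,0,0,0,0,0,0]}}

```text
clock: 12.5
position: [0.4205, -0.2183, 0.2365]
ee_rot: [2.535, -1.842, 0.0]
force: [-0.1, -0.0, 0.3]
width: 1.003
gripper_force: 0.0
```

```bash
python3 - <<'E'
from h import *
state(); c,im=shot("wrist","w8"); hsv=cv2.cvtColor(im,cv2.COLOR_BGR2HSV)
e=proj(c,[[.4205,-.2175,.092]])[0].astype(int); print(e)
m=(hsv[...,1]<70).astype(np.uint8)*255; k=np.zeros_like(m); x0,x1,y0,y1=e[0]-40,e[0]+40,e[1]-45,e[1]+40; k[y0:y1,x0:x1]=m[y0:y1,x0:x1]
n,l,st,ce=cv2.connectedComponentsWithStats(k); i=1+st[1:,4].argmax(); print(st[i],ce[i])
pts=[]
for r in range(st[i][1],st[i][1]+st[i][3],3):
    x=np.where(l[r]==i)[0]; print(r,(x.min(),x.max(),len(x)),end=" ")
E
```

```text
t 12.5 p [ 420.5 -218.3  236.5] z [-0.005 -0.007 -1.   ] yaw_y deg -162.0 F [-0.1 -0.   0.3] w 92.2 g 0.0 q [ 0.32  0.15  0.04  1.87  0.    1.12 -2.46]
[320 174]
[ 296  140   51   66 2392] [320.52550167 169.91137124]
140 (np.int64(315), np.int64(326), 12) 143 (np.int64(309), np.int64(333), 25) 146 (np.int64(305), np.int64(336), 32) 149 (np.int64(303), np.int64(338), 36) 152 (np.int64(301), np.int64(339), 39) 155 (np.int64(300), np.int64(341), 42) 158 (np.int64(300), np.int64(341), 42) 161 (np.int64(299), np.int64(343), 45) 164 (np.int64(297), np.int64(344), 48) 167 (np.int64(296), np.int64(345), 50) 170 (np.int64(296), np.int64(346), 51) 173 (np.int64(296), np.int64(346), 51) 176 (np.int64(296), np.int64(345), 50) 179 (np.int64(296), np.int64(345), 50) 182 (np.int64(297), np.int64(344), 48) 185 (np.int64(298), np.int64(343), 46) 188 (np.int64(300), np.int64(341), 42) 191 (np.int64(302), np.int64(339), 38) 194 (np.int64(306), np.int64(336), 31) 197 (np.int64(311), np.int64(329), 19) 200 (np.int64(313), np.int64(314), 2) 203 (np.int64(313), np.int64(313), 1)
```

Emit:
{"method": "carry_out", "body": {"increments": [0,0.8,-32,0.007,-0.005,0,0,0,-32,0,0,0,0,0,-32,0,0,0,0,0,-32,0,0,0,0,0,-32,0,0,0,0,0,-34,0,0,0,0,0,0,0,0,0]}}

```text
clock: 13.42
position: [0.419, -0.2166, 0.0409]
ee_rot: [2.543, -1.844, -0.006]
force: [0.1, 0.4, 0.5]
width: 0.999
gripper_force: 0.0
```

Emit:
{"method": "carry_out", "body": {"increments": [0,0,0,0,0,0,0,0,0,0,0,0,0,0,0,0,0,0,0,0,0,0,0,0,0,0,0,0,0,0,0,0,0,0,0,0], "grip": 1, "newtons": 15}}

```text
clock: 14.18
position: [0.4207, -0.2176, 0.0428]
ee_rot: [-2.544, 1.843, -0.002]
force: [0.3, 0.3, 5.8]
width: 0.61
gripper_force: 15.0
```

```bash
python3 -c "
from h import *
state()"
```

```text
t 14.18 p [ 420.7 -217.6   42.8] z [ 0.001 -0.    -1.   ] yaw_y deg -161.85 F [0.3 0.3 5.8] w 56.1 g 15.0 q [ 0.34  0.4   0.03  2.11 -0.02  0.63 -2.44]
```

Emit:
{"method": "carry_out", "body": {"increments": [0,0,30,0,0,0,0,0,30,0,0,0,28,-2.5,0,0,0,0.112,28,-2.5,0,0,0,0.112,28,-2.5,0,0,0,0.112,28,-2.5,0,0,0,0.112,28,-2.5,0,0,0,0.112,28,-2.5,0,0,0,0.112,29,-2.3,0,0,0,0.112,0,0,-15,0,0,0,0,0,-15,0,0,0,0,0,0,0,0,0,0,0,0,0,0,0]}}

```text
clock: 15.8
position: [0.6165, -0.2348, 0.0724]
ee_rot: [3.055, -0.733, -0.001]
force: [0.5, -0.5, -1.1]
width: 0.613
gripper_force: 15.0
```

```bash
python3 - <<'E'
from h import *
state(); c,im=shot('wrist'); s,i2=shot('scene')
a=cv2.resize(im[60:300,120:520],(600,360)); b=cv2.resize(i2[140:220,260:460],(600,240),interpolation=2)
cv2.imwrite("pics/c9.png",np.vstack([a,b]))
E
```

```text
t 15.8 p [ 616.5 -234.8   72.4] z [-0.001 -0.    -1.   ] yaw_y deg -116.98 F [ 0.5 -0.5 -1.1] w 56.4 g 15.0 q [ 0.37  0.61 -0.14  1.61  0.1   0.93 -1.84]
```

View pics/c9.png

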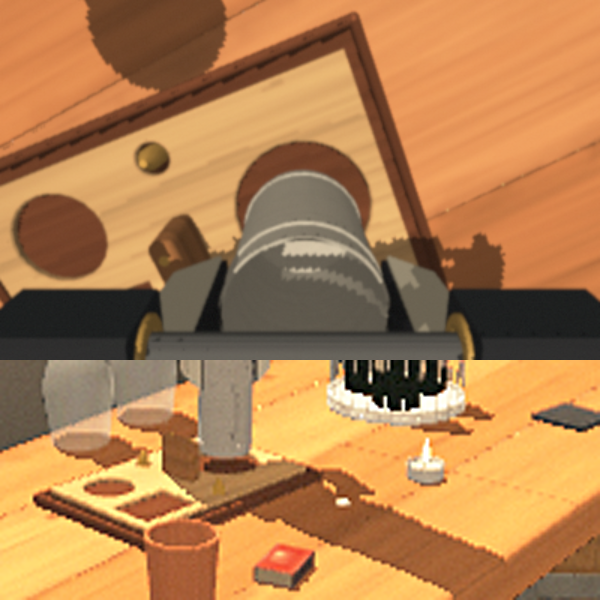

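The cup hangs upright over the large well, centred on it (well centre and cup base both near crop x=303). I'm lowering it.

Emit:
{"method": "carry_out", "body": {"increments": [0.8,0,-9,0,0,0,0,0,-7,0,0,0,0,0,-1.5,0,0,0,0,0,0,0,0,0,0,0,0,0,0,0]}}

```text
clock: 16.52
position: [0.618, -0.2347, 0.0549]
ee_rot: [3.055, -0.732, 0.0]
force: [-0.5, -0.1, 1.6]
width: 0.611
gripper_force: 15.0
```

Emit:
{"method": "carry_out", "body": {"increments": [0,0,0,0,0,0,0,0,0,0,0,0,0,0,0,0,0,0,0,0,0,0,0,0], "grip": 0.25}}

```text
clock: 17.02
position: [0.6178, -0.2348, 0.0548]
ee_rot: [3.055, -0.732, -0.0]
force: [0.1, -0.6, 0.3]
width: 0.75
gripper_force: 0.0
```

Emit:
{"method": "carry_out", "body": {"increments": [0,0,20,0,0,0,0,0,50,0,0,0,0,0,60,0,0,0,0,0,20,0,0,0]}}

```text
clock: 17.52
position: [0.6198, -0.2352, 0.2094]
ee_rot: [3.055, -0.732, 0.01]
force: [0.0, -0.8, -1.2]
width: 0.747
gripper_force: 0.0
```

Emit:
{"method": "carry_out", "body": {"increments": [-17.7,35.3,0,0,0,0.161,-17.7,35.3,0,0,0,0.161,-17.7,35.3,0,0,0,0.161,-17.7,35.3,0,0,0,0.161,-17.7,35.3,0,0,0,0.161,-17.7,35.3,0,0,0,0.161,-17.7,35.3,0,0,0,0.161,-17.7,35.3,0,0,0,0.161,-17.7,35.3,0,0,0,0.161,-17.7,35.3,0,0,0,0.161,-17.7,35.3,0,0,0,0.161,-17.7,35.3,0,0,0,0.161,0,0,0,0,0,0,0,0,0,0,0,0], "grip": 0.1}}

```text
clock: 19.27
position: [0.4058, 0.1883, 0.2048]
ee_rot: [2.34, 2.095, -0.0]
force: [0.7, 0.2, 0.8]
width: 0.896
gripper_force: 0.0
```

```bash
cat > red.py <<'E'
from h import *
import sys
state(); c,im=shot("wrist",sys.argv[1]); hsv=cv2.cvtColor(im,cv2.COLOR_BGR2HSV)
x,y,z=map(float,sys.argv[2:5]); e=proj(c,[[x,y,z]])[0].astype(int); print("expect px",e)
red=(((hsv[...,0]<6)|(hsv[...,0]>168))&(hsv[...,1]>150)).astype(np.uint8)*255; q=np.zeros_like(red); w=45
s=np.s_[max(0,e[1]-w):e[1]+w,max(0,e[0]-w):e[0]+w]; q[s]=red[s]
k=max(cv2.findContours(q,0,1)[0],key=cv2.contourArea)[:,0]; print("px",k.min(0),k.max(0))
r=cv2.minAreaRect((ray(c,k,z)[:,:2]*1e3).astype(np.float32)); print(np.round(r[0],1),np.round(r[1],1),round(r[2],1))
E
python3 red.py w10 .408 .188 .015
```

```text
t 19.27 p [405.8 188.3 204.8] z [ 0. -0. -1.] yaw_y deg -6.34 F [0.7 0.2 0.8] w 82.5 g 0.0 q [ 0.09  0.22 -0.74  1.93  0.17  1.06 -0.84]
expect px [324 162]
px [311 151] [337 175]
[408.5 187.6] [30.5 30.5] 38.7
```

View pics/w10.png

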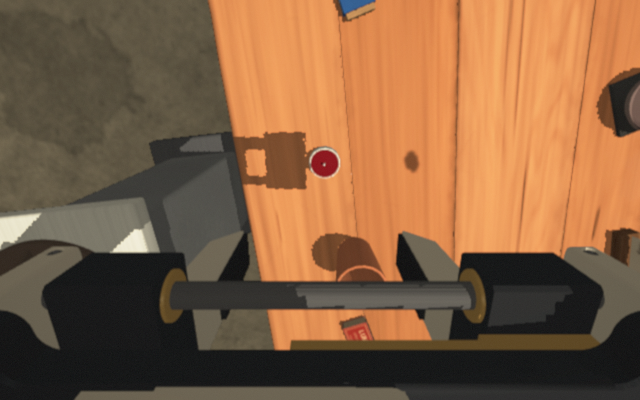

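The unlit red candle sits at (324,162), clear of everything else, so I'm descending on it.

Emit:
{"method": "carry_out", "body": {"increments": [2.7,-0.7,-40,0,0,0,0,0,-40,0,0,0,0,0,-40,0,0,0,0,0,-40,0,0,0,0,0,-36,0,0,0,0,0,0,0,0,0,0,0,0,0,0,0]}}

```text
clock: 20.2
position: [0.409, 0.1881, 0.0097]
ee_rot: [2.34, 2.095, 0.001]
force: [-0.4, -0.5, 0.2]
width: 0.898
gripper_force: 0.0
```

Emit:
{"method": "carry_out", "body": {"increments": [0,0,0,0,0,0,0,0,0,0,0,0,0,0,0,0,0,0,0,0,0,0,0,0,0,0,0,0,0,0,0,0,0,0,0,0,0,0,0,0,0,0], "grip": 1, "newtons": 6}}

```text
clock: 21.08
position: [0.4081, 0.1882, 0.0088]
ee_rot: [2.339, 2.097, 0.0]
force: [-0.3, 0.6, -0.5]
width: 0.188
gripper_force: 0.0
```

Emit:
{"method": "carry_out", "body": {"increments": [0,0,0,0,0,0,0,0,0,0,0,0,0,0,0,0,0,0,0,0,0,0,0,0,0,0,0,0,0,0,0,0,0,0,0,0], "grip": 0.1}}

```text
clock: 21.82
position: [0.4082, 0.1881, 0.0088]
ee_rot: [2.339, 2.097, 0.0]
force: [-0.4, -0.5, 0.2]
width: 0.796
gripper_force: 0.0
```

Emit:
{"method": "carry_out", "body": {"increments": [0,0,60,0,0,0,0,0,60,0,0,0,0,0,60,0,0,0,0,0,0,0,0,0]}}

```text
clock: 22.32
position: [0.4106, 0.1898, 0.193]
ee_rot: [2.337, 2.095, 0.012]
force: [0.0, 0.6, -0.5]
width: 0.902
gripper_force: 0.0
```

```bash
python3 red.py w11 .408 .188 .015
```

```text
t 22.32 p [410.6 189.8 193. ] z [ 0.008  0.003 -1.   ] yaw_y deg -6.27 F [ 0.   0.6 -0.5] w 82.9 g 0.0 q [ 0.1   0.24 -0.77  1.94  0.2   1.03 -0.87]
expect px [319 167]
px [306 155] [332 180]
[407.8 187.7] [30.4 30.9] 83.7
```

View pics/w11.png

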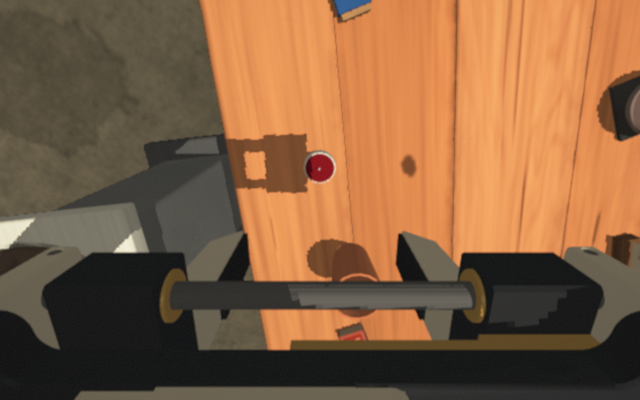

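The candle hasn't moved (319,167), so the fingers closed above it: their tips are effectively higher than the TCP. I'll go lower, feeling for contact.

Emit:
{"method": "carry_out", "body": {"increments": [0,-0.4,-45,0,0,0,0,0,-45,0,0,0,0,0,-45,0,0,0,0,0,-45,0,0,0,0,0,-5,0,0,0,0,0,0,0,0,0,0,0,0,0,0,0], "grip": 0.3}}

```text
clock: 23.25
position: [0.4091, 0.1883, 0.0051]
ee_rot: [2.339, 2.097, 0.004]
force: [0.4, 0.5, 0.7]
width: 0.703
gripper_force: 0.0
```

Emit:
{"method": "carry_out", "body": {"increments": [0,0,-2,0,0,0,0,0,0,0,0,0]}}

```text
clock: 23.5
position: [0.4086, 0.1877, 0.0024]
ee_rot: [2.339, 2.096, 0.002]
force: [1.4, 0.3, -0.2]
width: 0.699
gripper_force: 0.0
```

Emit:
{"method": "carry_out", "body": {"increments": [0,0,0,0,0,0,0,0,0,0,0,0,0,0,0,0,0,0,0,0,0,0,0,0,0,0,0,0,0,0], "grip": 0.65, "newtons": 6}}

```text
clock: 24.12
position: [0.4081, 0.1878, 0.0018]
ee_rot: [2.339, 2.097, 0.0]
force: [0.0, 0.1, -0.1]
width: 0.353
gripper_force: 0.0
```

Emit:
{"method": "carry_out", "body": {"increments": [0,0,0,0,0,0,0,0,0,0,0,0,0,0,0,0,0,0,0,0,0,0,0,0], "grip": 0.3}}

```text
clock: 24.62
position: [0.4082, 0.1878, 0.0018]
ee_rot: [2.339, 2.097, 0.0]
force: [-0.2, -0.4, -0.8]
width: 0.691
gripper_force: 0.0
```

Emit:
{"method": "carry_out", "body": {"increments": [0,0,-2,0,0,0,0,0,-2,0,0,0,0,0,0,0,0,0]}}

```text
clock: 25.0
position: [0.408, 0.1877, -0.0024]
ee_rot: [2.339, 2.097, -0.0]
force: [-0.4, -0.3, 0.3]
width: 0.696
gripper_force: 0.0
```

```bash
python3 red.py w12 .408 .188 .015; python3 - <<'E'
from h import *
c=vision.calibration("wrist"); s=readout.observe(); r=R.from_rotvec(s["ee_rot"]).as_matrix()
q=(c["pose"][:3,3]-s["position"])@r; print("cam in tool",q, "TCP px",proj(c,[s["position"]]))
i2=cv2.imread("pics/w12.png"); _,sc=shot("scene")
e=proj(vision.calibration("scene"),[[.408,.188,.02]])[0].astype(int); print(e)
a=cv2.resize(i2[100:300,120:520],(800,400)); b=cv2.resize(sc[e[1]-40:e[1]+20,e[0]-120:e[0]+120],(800,200),interpolation=2); cv2.imwrite("pics/c12.png",np.vstack([a,b]))
E
```

```text
t 25.0 p [408.  187.7  -2.4] z [-0. -0. -1.] yaw_y deg -6.24 F [-0.4 -0.3  0.3] w 64.0 g 0.0 q [-0.1   0.52 -0.59  2.16  0.52  0.6  -1.17]
expect px [322 238]
px [295 214] [350 264]
[408.1 187. ] [32.8 32.8] 83.8
cam in tool [ 8.32079503e-02 -8.18030467e-05 -1.86714070e-01] TCP px [[322.31646197 226.66290098]]
[291 247]
```

Emit:
{"method": "carry_out", "body": {"increments": [0,0,-2,0,0,0,0,0,-2,0,0,0,0,0,0,0,0,0]}}

```text
clock: 25.48
position: [0.408, 0.1877, -0.0064]
ee_rot: [2.339, 2.097, -0.0]
force: [-0.3, 0.5, -0.5]
width: 0.698
gripper_force: 0.0
```

Emit:
{"method": "carry_out", "body": {"increments": [0,0,0,0,0,0,0,0,0,0,0,0,0,0,0,0,0,0,0,0,0,0,0,0,0,0,0,0,0,0], "grip": 0.65, "newtons": 6}}

```text
clock: 26.1
position: [0.4082, 0.1878, -0.0062]
ee_rot: [2.339, 2.097, 0.0]
force: [0.1, -0.5, -0.1]
width: 0.352
gripper_force: 0.0
```

```bash
python3 - <<'E'
from h import *
_,i2=shot("wrist","w13"); c,sc=shot("scene","s13")
a=cv2.resize(i2[140:340,120:520],(700,350)); b=cv2.resize(sc[195:265,225:365],(500,250),interpolation=2)
b=np.hstack([b,np.zeros((250,200,3),np.uint8)]); cv2.imwrite("pics/c13.png",np.vstack([a,b]))
E
```

```text
(no output)
```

View pics/c13.png

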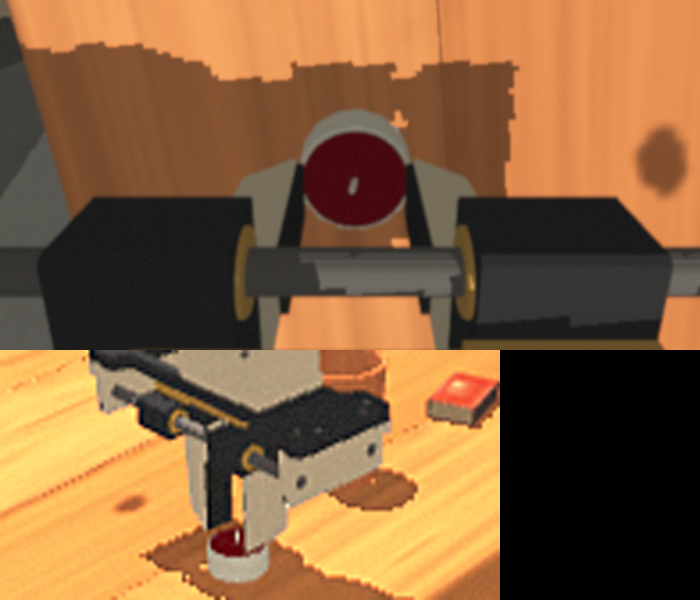

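The picture shows the fingertips only level with the candle's rim even at TCP z = -6 mm. The real tips therefore sit about 23 mm above the reported TCP, and I'll go about 10 mm lower, watching the force.

Emit:
{"method": "carry_out", "body": {"increments": [0,0,0,0,0,0,0,0,0,0,0,0,0,0,0,0,0,0,0,0,0,0,0,0], "grip": 0.3}}

```text
clock: 26.7
position: [0.4082, 0.1877, -0.0062]
ee_rot: [2.339, 2.097, 0.0]
force: [-0.7, 0.5, 0.7]
width: 0.693
gripper_force: 0.0
```

Emit:
{"method": "carry_out", "body": {"increments": [0,0,-3,0,0,0,0,0,-2,0,0,0,0,0,0,0,0,0]}}

```text
clock: 27.08
position: [0.408, 0.1877, -0.0114]
ee_rot: [2.339, 2.097, -0.0]
force: [-0.2, 0.1, -0.4]
width: 0.704
gripper_force: 0.0
```

Emit:
{"method": "carry_out", "body": {"increments": [0,0,-2,0,0,0,0,0,-2,0,0,0,0,0,0,0,0,0]}}

```text
clock: 27.45
position: [0.4081, 0.1877, -0.0153]
ee_rot: [2.339, 2.097, -0.0]
force: [0.3, -0.8, 0.6]
width: 0.702
gripper_force: 0.0
```

Emit:
{"method": "carry_out", "body": {"increments": [0,0,0,0,0,0,0,0,0,0,0,0,0,0,0,0,0,0,0,0,0,0,0,0,0,0,0,0,0,0], "grip": 0.65, "newtons": 6}}

```text
clock: 28.08
position: [0.4082, 0.1878, -0.0152]
ee_rot: [2.339, 2.097, 0.0]
force: [0.0, -0.7, 0.2]
width: 0.396
gripper_force: 6.0
```

Emit:
{"method": "carry_out", "body": {"increments": [0,0,20,0,0,0,0,0,40,0,0,0,0,0,40,0,0,0,31.9,-36.8,0,0,0,0,31.9,-36.8,0,0,0,0,31.9,-36.8,0,0,0,0,31.9,-36.8,0,0,0,0,31.9,-36.8,0,0,0,0,31.9,-36.8,0,0,0,0,31.9,-36.8,0,0,0,0,31.9,-36.8,0,0,0,0,0,0,-40,0,0,0,0,0,-20,0,0,0,0,0,0,0,0,0,0,0,0,0,0,0]}}

```text
clock: 29.95
position: [0.6639, -0.1057, 0.026]
ee_rot: [2.337, 2.098, 0.002]
force: [0.9, -0.2, -0.3]
width: 0.395
gripper_force: 6.0
```

```bash
python3 red.py w14 .663 -.107 .053; python3 - <<'E'
from h import *
# where do the wells lie in this view? dark-brown well pixels against light oak
c=vision.calibration("wrist"); im=cv2.imread("pics/w14.png"); print("expected well px",proj(c,[[.663,-.1068,.012],[.663,-.1068,.017],[.5973,-.1001,.012]]))
hsv=cv2.cvtColor(im,cv2.COLOR_BGR2HSV); oak=((hsv[...,1]<150)&(hsv[...,2]>140)&(hsv[...,0]>11)).astype(np.uint8)
for r in range(150,250,10): print(r,''.join('#' if v else '.' for v in oak[r,200:460:3]))
E
```

```text
t 29.95 p [ 663.9 -105.7   26. ] z [ 0.001  0.    -1.   ] yaw_y deg -6.17 F [ 0.9 -0.2 -0.3] w 36.4 g 6.0 q [ 0.43  0.75 -0.56  1.58  0.46  0.95 -0.4 ]
expect px [320 248]
px [292 222] [352 276]
[ 663.5 -107.9] [34.1 34.1] 83.8
expected well px [[320.62225419 219.50978591]
 [320.60278317 222.37989113]
 [224.9161171  220.13873824]]
150 ...............................................................................#.......
160 ..###########################################################...........#......#.......
170 ##.#....########################...####.##..#######.....####...........................
180 ....................#.....#....................#.......................................
190 ....................##....##...........................................................
200 ...........................#...........................................................
210 .......................................................................................
220 ......................#...#..........##....##..........................................
230 ......................#...#.....#......................................................
240 .......................................................................................
```

Emit:
{"method": "carry_out", "body": {"increments": [-0.5,1,-12,0,0,0,0,0,-12,0,0,0,0,0,-4,0,0,0,0,0,0,0,0,0,0,0,0,0,0,0]}}

```text
clock: 30.62
position: [0.663, -0.1057, -0.0033]
ee_rot: [2.339, 2.097, 0.0]
force: [-0.2, 0.5, -0.2]
width: 0.398
gripper_force: 6.0
```

Emit:
{"method": "carry_out", "body": {"increments": [0,0,-1.5,0,0,0,0,0,0,0,0,0]}}

```text
clock: 30.88
position: [0.6632, -0.1056, -0.0044]
ee_rot: [2.339, 2.097, 0.001]
force: [-0.0, 0.3, 1.2]
width: 0.397
gripper_force: 6.0
```

Emit:
{"method": "carry_out", "body": {"increments": [0,0,0.5,0,0,0,0,0,0,0,0,0,0,0,0,0,0,0], "grip": 0.4}}

```text
clock: 31.25
position: [0.6628, -0.1057, -0.0043]
ee_rot: [2.339, 2.097, 0.0]
force: [-0.0, 0.7, 0.4]
width: 0.594
gripper_force: 0.0
```

Emit:
{"method": "carry_out", "body": {"increments": [0,0,20,0,0,0,0,0,50,0,0,0,0,0,50,0,0,0,0,0,50,0,0,0,0,0,30,0,0,0,0,0,0,0,0,0,0,0,0,0,0,0]}}

```text
clock: 32.12
position: [0.6625, -0.1057, 0.1961]
ee_rot: [2.339, 2.097, -0.0]
force: [-0.4, -1.0, -0.1]
width: 0.601
gripper_force: 0.0
```

```bash
python3 red.py w15 .663 -.1065 .027; python3 - <<'E'
from h import *
c=vision.calibration("wrist"); im=cv2.imread("pics/w15.png"); print(proj(c,[[.663,-.1068,.017],[.5973,-.1001,.017]]))
hsv=cv2.cvtColor(im,cv2.COLOR_BGR2HSV); oak=((hsv[...,1]<150)&(hsv[...,2]>140)&(hsv[...,0]>11)).astype(np.uint8)
for r in range(110,225,4): print(r,''.join('#' if v else '.' for v in oak[r,170:390:2]))
E
```

```text
t 32.12 p [ 662.5 -105.7  196.1] z [ 0. -0. -1.] yaw_y deg -6.23 F [-0.4 -1.  -0.1] w 55.3 g 0.0 q [ 0.46  0.59 -0.63  1.41  0.35  1.25 -0.31]
expect px [322 167]
px [309 154] [336 179]
[ 662.9 -105.5] [29.6 31.3] 83.8
[[323.14146956 165.83209929]
 [267.46382964 166.19807136]]
110 ......................................#########################################......####.....................
114 .....................................##########################################......#####.............#......
118 ........................................................................................................#.....
122 ..............................................................................................................
126 ..............................................................................................................
130 ................................##############################################################................
134 ................................##############################################################................
138 .............
[... 1812 characters left out ...]
..........
202 ...................................##########################################################.....#...........
206 ...................................##########################################################.................
210 ...................................##########################################################.................
214 ....................................#####..#########################################...######.....#...........
218 ....................................####......#####.##..................##########.......####.................
222 ....................................####......#####.##..................###########.....#####.................
```

The candle is centred in its well. Next is the matchbox.

Emit:
{"method": "carry_out", "body": {"increments": [-38.6,4.1,0,0,0,0.0585,-38.6,4.1,0,0,0,0.0585,-38.6,4.1,0,0,0,0.0585,-38.6,4.1,0,0,0,0.0585,-38.6,4.1,0,0,0,0.0585,-38.6,4.1,0,0,0,0.0585,0,0,0,0,0,0,0,0,0,0,0,0], "grip": 0.3}}

```text
clock: 33.17
position: [0.4317, -0.0814, 0.1957]
ee_rot: [1.938, 2.472, 0.001]
force: [1.2, -0.7, 0.3]
width: 0.7
gripper_force: 0.0
```

```bash
python3 red.py w16 .431 -.081 .015
```

```text
t 33.17 p [431.7 -81.4 195.7] z [ 0.  0. -1.] yaw_y deg 13.8 F [ 1.2 -0.7  0.3] w 64.4 g 0.0 q [ 0.78  0.23 -0.83  1.95  0.2   1.04  0.1 ]
expect px [321 164]
px [311 146] [333 183]
[431.3 -81.7] [26.7 45. ] 13.8
```

Emit:
{"method": "carry_out", "body": {"increments": [-0.4,-0.3,-48,0,0,0,0,0,-48,0,0,0,0,0,-48,0,0,0,0,0,-48,0,0,0,0,0,-8,0,0,0,0,0,-6,0,0,0,0,0,-4.5,0,0,0,0,0,0,0,0,0]}}

```text
clock: 34.22
position: [0.4317, -0.0816, -0.0139]
ee_rot: [1.936, 2.472, 0.001]
force: [-0.4, -0.1, -0.5]
width: 0.699
gripper_force: 0.0
```

Emit:
{"method": "carry_out", "body": {"increments": [0,0,0,0,0,0,0,0,0,0,0,0,0,0,0,0,0,0,0,0,0,0,0,0,0,0,0,0,0,0], "grip": 0.7, "newtons": 6}}

```text
clock: 34.85
position: [0.431, -0.0814, -0.0146]
ee_rot: [1.937, 2.473, 0.0]
force: [-0.5, -1.2, 3.4]
width: 0.407
gripper_force: 6.0
```

Emit:
{"method": "carry_out", "body": {"increments": [0,0,20,0,0,0,0,0,40,0,0,0,0,0,25,0,0,0,33.3,-3.7,0,0,0,-0.0686,33.3,-3.7,0,0,0,-0.0686,33.3,-3.7,0,0,0,-0.0686,33.3,-3.7,0,0,0,-0.0686,33.1,-3.9,0,0,0,-0.0686,0,0,-30,0,0,0,0,0,-15,0,0,0,0,0,0,0,0,0,0,0,0,0,0,0]}}

```text
clock: 36.35
position: [0.5973, -0.1, 0.0261]
ee_rot: [2.33, 2.106, 0.001]
force: [0.2, 0.3, -0.4]
width: 0.402
gripper_force: 6.0
```

```bash
python3 red.py w17 .597 -.100 .053; python3 - <<'E'
from h import *
c=vision.calibration("wrist"); im=cv2.imread("pics/w17.png"); print(proj(c,[[.5973,-.1001,.017],[.663,-.1055,.027]]))
hsv=cv2.cvtColor(im,cv2.COLOR_BGR2HSV)
# insert +y edge: first transition from tray-dark to oak, per column
oak=((hsv[...,1]<150)&(hsv[...,2]>100)&(hsv[...,0]>11)).astype(np.uint8)
for r in range(130,240,5): print(r,''.join('#' if v else '.' for v in oak[r,220:480:3]))
E
```

```text
t 36.35 p [ 597.3 -100.    26.1] z [ 0.001 -0.    -1.   ] yaw_y deg -5.78 F [ 0.2  0.3 -0.4] w 37.0 g 6.0 q [ 0.46  0.66 -0.56  1.76  0.45  0.85 -0.41]
expect px [321 246]
px [296 211] [348 280]
[ 597.1 -100.3] [43.3 28.4] 84.2
[[321.82110127 221.16202649]
 [424.35255089 225.44047669]]
130 ....................###################################################.......########.
135 .......................................................................................
140 .......................................................................................
145 .......................................................................................
150 .......................................................................................
155 .......................................................................................
160 ...............########################################################################
165 ...............########################################################################
170 ...............##########################################################
[... 510 characters left out ...]
#############...##########...###############..##########
205 ................######.........................#########...######..........##..########
210 ................######...#.................#...########...#####..............#.########
215 ................######.........................########...####................#########
220 ................######...#.....................#######....###.................########.
225 .................#####...#..........#####.....########....##...................#######.
230 .................#####...#..........#.........########.....#..................########.
235 .................#####...#...........####..#...########....##.................########.
```

```bash
python3 - <<'E'
from h import *
c=vision.calibration("wrist")
print(ray(c,[(323.5,173.5),(285.5,190),(361,190)],.017)*1e3, R.from_euler('z',-5.86,degrees=True).apply([[-34,102,0],[-59,90,0],[-9,90,0]])+[624.2,-171.2,0])
E
```

```text
[[601.71020279 -67.28420793  17.        ]
 [575.95009514 -75.8182371   17.        ]
 [624.95531367 -80.79069829  17.        ]] [[600.79167651 -66.26168292   0.        ]
 [574.69714113 -75.64652302   0.        ]
 [624.435858   -80.75142693   0.        ]]
```

The well edges match the expected position to within 1 mm. I'm lowering the box.

Emit:
{"method": "carry_out", "body": {"increments": [0.7,-0.4,-12,0,0,0,0,0,-12,0,0,0,0,0,-4,0,0,0,0,0,-1.5,0,0,0,0,0,0,0,0,0,0,0,0,0,0,0]}}

```text
clock: 37.15
position: [0.5974, -0.1005, -0.0044]
ee_rot: [-2.33, -2.106, 0.001]
force: [-1.8, 0.1, 1.4]
width: 0.404
gripper_force: 6.0
```

Emit:
{"method": "carry_out", "body": {"increments": [0,0,0,0,0,0,0,0,0,0,0,0,0,0,0,0,0,0], "grip": 0.45}}

```text
clock: 37.52
position: [0.598, -0.1004, -0.0042]
ee_rot: [2.331, 2.106, 0.001]
force: [-0.2, -0.2, 0.1]
width: 0.551
gripper_force: 0.0
```

Emit:
{"method": "carry_out", "body": {"increments": [0,0,20,0,0,0,0,0,50,0,0,0,0,0,60,0,0,0,0,0,60,0,0,0,-40,20,10,0,0,0,-40,20,0,0,0,0,0,0,0,0,0,0,0,0,0,0,0,0]}}

```text
clock: 38.52
position: [0.5185, -0.0608, 0.197]
ee_rot: [2.329, 2.105, 0.002]
force: [-0.2, -0.9, 1.0]
width: 0.55
gripper_force: 0.0
```

```bash
python3 red.py w18 .598 -.1 .027; python3 - <<'E'
from h import *
c=vision.calibration("wrist"); im=cv2.imread("pics/w18.png"); hsv=cv2.cvtColor(im,cv2.COLOR_BGR2HSV)
red=(((hsv[...,0]<6)|(hsv[...,0]>168))&(hsv[...,1]>150)).astype(np.uint8)*255
e=proj(c,[[.663,-.1055,.027],[.598,-.1,.027],[.6177,-.2348,.104]]);print(e)
for k in cv2.findContours(red,0,1)[0]:
    if cv2.contourArea(k)>200: r=cv2.minAreaRect((ray(c,k[:,0],.027)[:,:2]*1e3).astype(np.float32)); print(np.round(r[0],1),np.round(r[1],1),round(r[2],1),k[:,0].mean(0))
t,ti=shot("top"); h=cv2.cvtColor(ti,cv2.COLOR_BGR2HSV)
for n,p in [("cup",(.6177,-.2348,.1)),("copper",(.433,.051,.085)),("lit",(.452,-.362,.017)),("blue",(.453,.370,.015))]:
    q=proj(t,[p])[0].astype(int); print(n,q,h[q[1],q[0]])
E
```

```text
t 38.52 p [518.5 -60.8 197. ] z [ 0.002 -0.001 -1.   ] yaw_y deg -5.79 F [-0.2 -0.9  1. ] w 50.6 g 0.0 q [ 0.55  0.35 -0.69  1.78  0.25  1.09 -0.33]
expect px [391 192]
px [380 175] [404 210]
[ 597.7 -101. ] [44. 27.] 84.6
[[446.57755305 191.13293119]
 [391.65181491 192.0433159 ]
 [428.98077747 329.54077707]]
[ 884.6 -202.4] [23.9 46.7] 86.8 [623.80898876 245.8988764 ]
[ 882.3 -174.1] [22.8 37.9] 84.2 [626.1038961  225.42857143]
[ 664.7 -105.7] [29.9 31.5] 84.2 [447.63513514 191.35135135]
[ 597.8 -100.9] [43.9 26.9] 84.5 [390.61290323 192.37096774]
cup [393 159] [ 18  42 122]
copper [304 218] [  9 154 162]
lit [429 211] [ 25  27 249]
blue [208 213] [107 157 156]
```

```bash
python3 - <<'E'
from h import *
c,im=shot("scene","s18"); h=cv2.cvtColor(im,cv2.COLOR_BGR2HSV)
e=proj(c,[[.6177,-.2348,.012],[.6177,-.2348,.104]]); print(e)
x0,x1=int(e[0,0]-26),int(e[0,0]+26)
for r in range(int(e[1,1])-8,int(e[0,1])+10,4): print(r,''.join('#' if (v[1]<75 and v[2]>40) else '.' for v in h[r,x0:x1]))
E
```

```text
[[334.65586812 174.64135573]
 [334.85903413 146.2997436 ]]
138 ###########.#..#.##.#....#....#######...............
142 ###########.....##.##..####.........................
146 ###########.####..################..................
150 #####.............##################................
154 ..................##################................
158 ..................#################.................
162 ..................#################.................
166 ..................#################.................
170 ...................################.................
174 ...................################.................
178 ....................................................
182 ....................................................
```

The cup stands upright in its well: its vertical sides run from row 144 to row 176, as expected for that position. I'm handing in.

```bash
python3 -c "
from cell import arm
print(arm.sign_off())"
```

```text
the job is handed in; nothing more can be done
None
```

The caddy is ready and handed in at about 39 s of robot time. The insert is on both dowels, the steel cup, red tealight and red matchbox are in their wells, the look-alikes were never touched, and the gripper is clear; `sign_off()` returned no verdict.

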